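Drop the keyed insert ring into the router table

ROBOT

A 7-joint arm with a two-finger parallel gripper is mounted at the origin on the work surface. World frame = base frame: x ahead of the robot, y to its left, z up, the work surface at z = 0. Lengths are in m, angles in rad, forces in N, time in s.
With the tool pointing down it reaches from about 0.425 to 0.95 m from the base axis. Payload 4.7 kg.
Tool frame: the origin (TCP) lies midway between the tips of the shut fingers; the grasp point (between the pads) lies 19 mm behind it (r.grip_depth is the distance from the TCP to the grasp point, in m); z points along the fingers, x is the direction in which the jaws open and shut, and the axes are right-handed (so a half turn about z gives the same grasp; the last joint's range is limited). The gripper opens to 87 mm and grips with 3 to 60 N. Pads are 19 mm wide; open, the fingers measure 117 mm over their backs; the gripper's body (75 mm by 190 mm) begins 51 mm behind the grasp point.
Start: joints at [1.105, 0.469, -0.049, 1.532, 0.024, 1.141, -0.082], TCP at [0.286, -0.612, 0.223] pointing down, gripper open.
Joint ranges: [-2.59, 2.59], [-0.33, 1.99], [-1.39, 1.29], [0.1, 2.45], [-1.04, 4.18], [0.21, 1.99], [-2.66, 2.66]. Speed limits (rad/s): [2.57, 2.57, 3.14, 3.14, 3.14, 3.14, 3.14].

INTERFACE

Orientations are given as a unit quaternion [x, y, z, w].
In Python, from cell import r, optics, workorder gives the robot as it stands.
- The arm moves only by the tool move_arm, never from a script. Its argument "moves" is a list of rows, each a list of 6 numbers: the shift along the world's x, y, z in m, then the turn, a rotation vector about the world's x, y, z in units of 10 degrees (1.0 is 10 degrees). In form: [[tx, ty, tz, wx, wy, wz], ...]. A call has 1 to 5 rows; each row shifts and turns the commanded pose from where the row before left it; what a row does not reach is not made up. A row lasts 1/8 s, in which the tool goes at most 62.5 mm and 10.7 degrees, less where a joint would pass 70% of its speed; a pose out of reach is approached as far as the arm can. A call is refused whole if a number of a shift passes 0.0625 or a number of a turn 1, either way. A call with a gripper value outside its range is refused whole. "claw" is the opening, from 0 (shut) to 1 (fully open), set as the call begins (left out, the last holds). The fingers move at their own pace and stop on an object; the grip force is fixed at half the most. Time passes only in rows, so rows that do not move let the fingers close. It gives the time, the measured TCP pose, the force and the opening at its end, in the units of the state.
- r.observe(): the state, without advancing time (a new reading comes with each control period).
- optics.capture(name): name is "side" or "top"; returns a dict with "image" (400x640x3 uint8, red, green, blue), "K" (3x3 intrinsics, pixels), "world_from_camera" (4x4, takes a point from camera to world coordinates). Camera axes: x right, y down, z forward; pixel columns grow to the right and rows downward; lengths in m; the calibration is good to about 2 mm. A picture is of the moment at which its call begins. There is no depth.
- workorder.close_job(): hands the job in, once; it reports no verdict.
The state is a dict: "t": time; "qpos": joint angles; "qvel": joint speeds; "effort": joint torques, N m; "tool_pos": TCP position; "tool_rot": TCP orientation; "contact_force": force on the tool from outside, world axes, zero at the start; "torque": the same for the moment, N m; "grip_width": opening from 0.0 (shut) to 1.0 (fully open).
Only numpy, scipy, OpenCV 4.12 (cv2) and the standard library are available. Lean on these libraries where they do the work, as an engineer would, in place of code of your own. Each camera call takes 0.05 s, during which the arm holds its last target.

TASK

Fit the insert ring with the wide bore (the cutter would foul the other one) into the opening of the router plate: slide it along the table top without lifting it, because the carbide cutter is just below the opening, then turn it until its notch finds the locating pin and it drops in flush and level all round. Do not touch the cutter, and leave the narrow-bore ring, the loose collet nut, the spanner and the push block where they are.

Things in the scene. Friction and masses are not known exactly. Their poses are not given: they have to be found in the camera images.
- opening (a point): Centre of the round opening in the router plate, level with the flat table top (32 mm above the bench); z up, its -x axis points at the locating pin. The opening is 163.5 mm across: a recess 10 mm deep with a flat ledge from radius 55 mm outward, the seat of the ring; inside 55 mm it is open down to the bench.
- locating_pin (a point): Top of the locating pin that stands on the ledge of the opening, 75.5 mm from its centre in the -x direction of its frame (the robot's side): 7 mm diameter, 6 mm high, top 4 mm below the table top. Slid over the opening, the ring stays flat until about 16 mm short of centred, then its leading edge tips into the recess; if the pin is ahead of that edge, the edge catches on it.
- fence_face (a point): Foot of the face of the aluminium and plywood fence, at its middle: a bar 700 mm long and 55 mm high along this frame's y axis, 175 mm beyond the opening's centre in this frame's x direction. Fixed to the table, whose top reaches in this frame from x = -395 to +85 mm and y = -380 to +380 mm.
- ring_wide_mid (a point): Centre, half-way up, of the ring to fit: black flat wheel lying on the table, 160 mm diameter, 10 mm thick, about 0.3 kg, slides easily (friction about 0.2). Rim radius 62 to 80 mm, hub radius 24 with a bore 36 mm across, three spokes 26 mm wide at 180, 60 and -60 degrees from its x axis; closed fingertips fit into the open slots between. Seated, its axes point as the opening's.
- ring_wide_notch (a point): The notch in the rim of that ring, 75.5 mm from its centre in its -x direction (half-way up): 13 mm wide, 11 mm deep, cut right through, open to the outside. Unless it is over the locating pin, the ring in the recess rests on the pin and stands up to 6 mm proud there; it can still be turned in the recess, for instance by pushing a spoke.
- ring_narrow_mid (a point): Centre, half-way up, of the other ring, which stays where it is: same wheel shape, size and material, but the bore in its hub is only 20 mm across.
- guide_pin: Fixed upright steel guide pin on the table top near the opening, 10 mm diameter, 33 mm high, on a flat brass foot 18 mm across and 3 mm high. The point is the centre of its foot on the table top.
- collet_nut: Loose spare collet nut standing on the table top near the opening, 26 mm across, 21 mm high. The point is the centre of its underside.
- cutter: The router cutter on its spindle in the middle of the opening, lowered: its top is 14 mm below the table top, 28 mm across (its nut below is 40 mm across, top 24 mm below the table top). The point is on its axis at bench height.
- spanner: Loose open-ended collet spanner, 190 mm long, lying flat along the front edge of the table top, on the robot's side, about 197 mm from the line of the opening's centre. The point is about its middle, on the table top.
- push_block: Loose wooden push block standing on the bench to the left of the station, base 100 x 240 mm, 88 mm high. The point is the centre of its underside.
There are look-alikes about, which are no part of the job. Leave any turquoise or yellow look-alike of the part that bears ring_wide_mid alone.

How it is judged:
By the outcome, as a careful person would: the job done as asked, in the order asked, and still so for the second after the job is handed in, with the robot touching nothing.
It also fails if it takes over 67 s, if anything falls off the work surface, if the arm or the gripper's body presses on something with over 40 N, if the wrist force passes 120 N, or if a joint passes its speed limit or range.

## Working session

There is one attempt and no reset: what is moved stays moved. The work goes in short steps, Python scripts to look and compute and a tool call to move; the robot and the scene stay as the last step left them, time stands still between calls to the robot, and variables do not carry over. Pictures are saved under pics/ and viewed, and the job is handed in when it is done.

Besides the shell and the picture viewer there is one more tool, called after "Request:" in YAML: its name, and indented under it one key for each argument. move_arm: Moves the arm, as the interface text tells. Its arguments: {"type":"object","properties":{"moves":{"type":"array","items":{"type":"array","items":{"type":"number"}}},"claw":{"type":"number"}},"required":["moves"]}

```bash
ls; mkdir -p pics
cat > h.py <<'E'
import numpy as np, cv2
from cell import r, optics, workorder
def cap(n,f=None):
    c=optics.capture(n)
    if f: cv2.imwrite('pics/'+f,c['image'][:,:,::-1])
    return c
def ray(c,u,v,z):
    K=c['K'];T=c['world_from_camera']
    d=T[:3,:3]@np.linalg.inv(K)@np.array([u,v,1.]);o=T[:3,3]
    return o+d*(z-o[2])/d[2]
def proj(c,p):
    T=np.linalg.inv(c['world_from_camera']);q=T[:3,:3]@np.array(p)+T[:3,3];q=c['K']@q;return q[:2]/q[2]
E
python3 - <<'E'
from h import *
for n in('top','side'):
    c=cap(n,n+'1.png');print(n,c['K'],c['world_from_camera'])
print(r.observe())
E
```

```text
pics
top [[381.03760755   0.         311.9421262 ]
 [  0.         381.03760755 199.13726706]
 [  0.           0.           1.        ]] [[-0.00812818 -0.98871411  0.14959389  0.31426284]
 [-0.99985066  0.0057542  -0.01629551  0.17929776]
 [ 0.01525081 -0.14970401 -0.98861323  1.00256568]
 [ 0.          0.          0.          1.        ]]
side [[461.3887635    0.         315.46313185]
 [  0.         461.3887635  201.64290777]
 [  0.           0.           1.        ]] [[-0.87496451 -0.34004918  0.34467906  0.02601221]
 [-0.48418598  0.61299975 -0.62433584  0.96630708]
 [ 0.00101672 -0.71316048 -0.70100007  0.94648755]
 [ 0.          0.          0.          1.        ]]
{'t': 0.1, 'qpos': array([ 1.10511727,  0.46939097, -0.04858346,  1.53357971,  0.02413716,
        1.14102678, -0.08231061]), 'qvel': array([ 0.00049097, -0.00300123,  0.00037423, -0.00266748,  0.00083902,
        0.00185394, -0.00100649]), 'effort': array([ 2.41921016e-04, -5.09171104e+01, -8.15740786e-02, -2.36828256e+01,
       -6.15233229e-02,  3.44749563e-02,  6.22465723e-05]), 'tool_pos': array([ 0.28530283, -0.61113319,  0.2215818 ]), 'tool_rot': array([ 8.43517481e-01, -5.37100952e-01, -7.93357265e-04, -4.43784737e-04]), 'contact_force': array([-0.06004878, -0.32670608, -0.73016504]), 'torque': array([0.04860137, 0.00066088, 0.00156163]), 'grip_width': 1.0025561549814597}
```

View pics/top1.png

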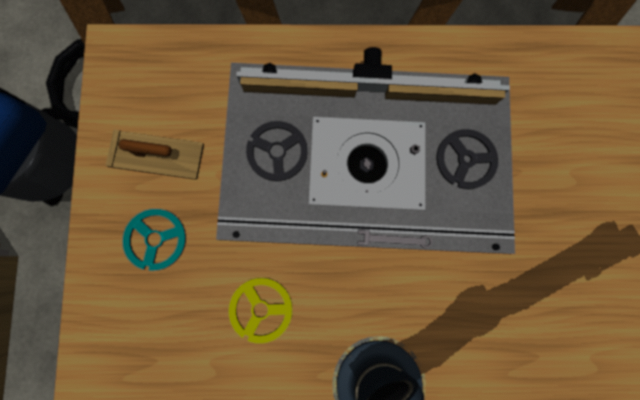

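View pics/side1.png

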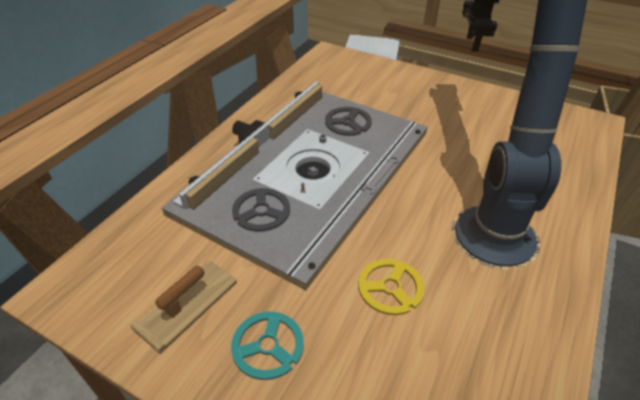

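Black ring candidates in the top view are left (277,151) and right (467,158). The turquoise and yellow rings are decoys. I'll enlarge both to compare the bores.

Run:
```python
from h import *
im=cv2.imread('pics/top1.png');s=cv2.imread('pics/side1.png')
f=lambda i,x,y,h,k:cv2.resize(i[y-h:y+h,x-h:x+h],(k,k),interpolation=cv2.INTER_CUBIC)
a=np.hstack([f(im,277,151,36,390),f(im,467,158,36,390)])
cv2.imwrite('pics/crop1.png',cv2.convertScaleAbs(a,alpha=1.5,beta=10))
a=im[100:225,230:510];cv2.imwrite('pics/crop2.png',cv2.resize(a,None,fx=2.8,fy=2.8,interpolation=cv2.INTER_CUBIC))
a=s[100:240,220:400];cv2.imwrite('pics/crop3.png',cv2.resize(a,None,fx=4,fy=4,interpolation=cv2.INTER_CUBIC))
```

```text
(no output)
```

View pics/crop1.png

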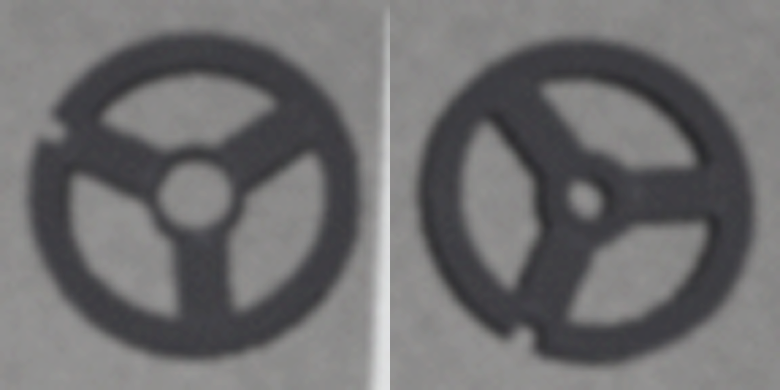

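View pics/crop2.png

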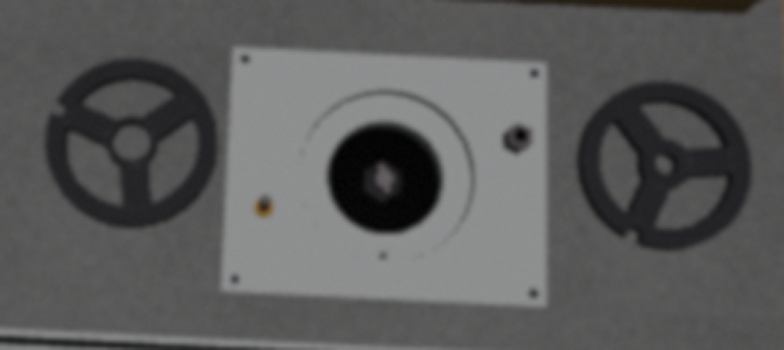

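View pics/crop3.png

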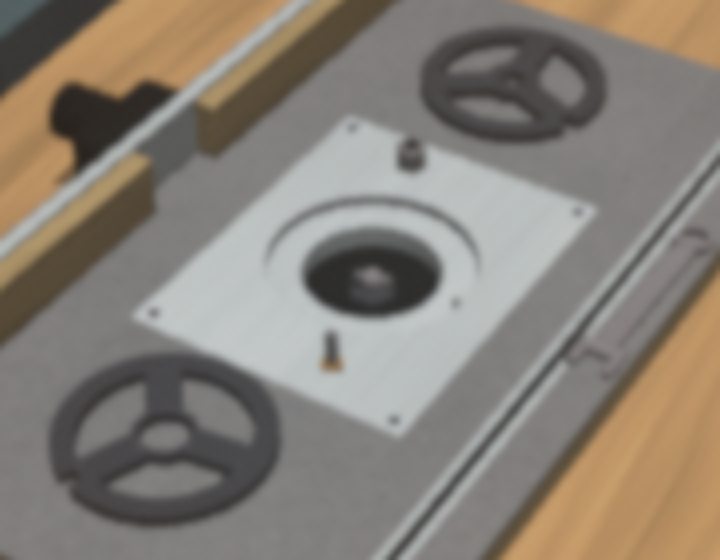

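The left ring (277,151) has the wide bore (bore/outer ≈ 75/325 px = 0.23, expected 36/160 = 0.225). The right one is narrow. The guide pin is at about (324,173), the nut at (415,150), and the opening at (368,163). Next I'll measure them.

```bash
cat > meas.py <<'E'
from h import *
def ringmeas(c,box,z=0.042,thr=75):
    x0,y0,x1,y1=box
    g=cv2.cvtColor(c['image'],cv2.COLOR_RGB2GRAY)[y0:y1,x0:x1]
    k=6;g=cv2.resize(g,None,fx=k,fy=k,interpolation=cv2.INTER_CUBIC)
    m=(g<thr).astype(np.uint8)
    cs,_=cv2.findContours(m,cv2.RETR_EXTERNAL,cv2.CHAIN_APPROX_NONE)
    q=max(cs,key=cv2.contourArea)[:,0,:]
    P=np.array([ray(c,(u+.5)/k-.5+x0,(v+.5)/k-.5+y0,z)[:2] for u,v in q])
    w=np.ones(len(P),bool)
    for _ in range(6):
        A=np.c_[2*P[w],np.ones(w.sum())];s=np.linalg.lstsq(A,(P[w]**2).sum(1),rcond=None)[0]
        ce=s[:2];R=np.sqrt(s[2]+ce@ce);d=np.hypot(*(P-ce).T)-R;w=abs(d)<.003
    dd=P[d<-.005]; a=None
    if len(dd): v=(dd-ce).mean(0);a=np.degrees(np.arctan2(v[1],v[0]))
    return ce,R,a,len(dd),d.min()
E
python3 - <<'E'
from meas import *
c=cap('top')
g=cv2.cvtColor(c['image'],cv2.COLOR_RGB2GRAY)
print('ringrow',g[151,240:312])
for t in(65,75,85): print('wide',t,ringmeas(c,(238,114,309,188),thr=t))
print('narrow',ringmeas(c,(430,122,505,195)))
# black hole edge r=55 at z .022 (ledge edge)
for t in (90,): print('hole',ringmeas(c,(340,138,396,189),z=.022,thr=t))
k=2.8
for n,u,v,z in [('scr',245,58,.032),('scr',534,72,.032),('scr',235,278,.032),('scr',533,293,.032),('pin',382,255,.028),('nuttop',517,132,.053),('gpfoot',263,209,.035),('gptop',264,201,.065),('recL',303,155,.032),('recT',385,91,.032),('recR',475,180,.032)]:
    print(n,ray(c,(u+.5)/k-.5+230,(v+.5)/k-.5+100,z))
s=cap('side')
k=4
for n,u,v,z in [('scr',352,128,.032),('scr',577,212,.032),('scr',153,313,.032),('scr',394,420,.032),('pin',456,303,.028),('nuttop',411,143,.053),('gpfoot',332,365,.035),('gptop',330,335,.065),('bore',164,437,.042)]:
    print('side',n,ray(s,(u+.5)/k-.5+220,(v+.5)/k-.5+100,z))
E
```

```text
ringrow [ 85  87  86  86  83  74  55  40  36  35  36  34  33  44  67  82  86  85
  87  88  87  83  80  73  65  58  50  42  38  42  63  80  85  85  85  86
  86  87  87  85  85  86  80  64  45  42  58  73  80  84  85  84  86  86
  86  86  86  85  85  81  66  49  38  36  36  35  43  59  76  83  96 118]
wide 65 (array([0.58853301, 0.2540801 ]), np.float64(0.08062231686046288), np.float64(65.71236151015766), 32, np.float64(-0.010518512692250334))
wide 75 (array([0.5888117 , 0.25404062]), np.float64(0.08212269450847705), np.float64(65.91690761723369), 27, np.float64(-0.010343966184654468))
wide 85 (array([0.6027332 , 0.25489118]), np.float64(0.09420223120287632), np.float64(24.650289554264862), 740, np.float64(-0.02059150253013156))
narrow (array([ 0.56508579, -0.24156629]), np.float64(0.08296537122637841), np.float64(152.9886361142934), 28, np.float64(-0.009844936052747971))
hole (array([0.55859005, 0.01645549]), np.float64(0.05417900292797139), None, 0, np.float64(-0.0006583630641242219))
scr [0.67291117 0.14764535 0.032     ]
scr [ 0.65830638 -0.12751429  0.032     ]
scr [0.46155168 0.15900512 0.032     ]
scr [ 0.44596086 -0.11576865  0.032     ]
pin [0.48297842 0.02212985 0.028     ]
nuttop [ 0.59319296 -0.10216613  0.053     ]
gpfoot [0.52563381 0.13254163 0.035     ]
gptop [0.52642364 0.13299815 0.065     ]
recL [0.57782395 0.09421312 0.032     ]
recT [0.63993579 0.01528009 0.032     ]
recR [ 0.55307949 -0.06662873  0.032     ]
side scr [ 0.6602802  -0.12766208  0.032     ]
side scr [ 0.44878365 -0.11661309  0.032     ]
side scr [0.67486942 0.14666828 0.032     ]
side scr [0.46333791 0.15865998 0.032     ]
side pin [0.48444659 0.02287199 0.028     ]
side nuttop [ 0.59386788 -0.10791666  0.053     ]
side gpfoot [0.52806217 0.13368417 0.035     ]
side gptop [0.52838769 0.1348475  0.065     ]
side bore [0.58897443 0.25879278 0.042     ]
```

Run:
```python
from meas import *
s=cap('side')
g=cv2.cvtColor(s['image'],cv2.COLOR_RGB2GRAY);print(g[209,225:300:2])
for t in(55,65,75):print(ringmeas(s,(226,182,296,236),thr=t))
c=cap('top');k=390/72
for z in(.042,.032):
  print(ray(c,(195+.5)/k-.5+241,(196+.5)/k-.5+115,z), r.observe()['t'])
```

```text
[125 124 125 114  77  73  72  96 124 126 125 119 104  87  76  97 123 125
 127 126 120  89  74  76  79  89 101 112 118  91  74  72  83 120 126 125
 126 126]Traceback (most recent call last):
  File "<stdin>", line 4, in <module>
  File "meas.py", line 8, in ringmeas
    q=max(cs,key=cv2.contourArea)[:,0,:]
      ~~~^^^^^^^^^^^^^^^^^^^^^^^^
ValueError: max() iterable argument is empty
```

Run:
```python
from meas import *
s=cap('side')
for t in(90,100,108):print(ringmeas(s,(226,182,296,236),thr=t,z=.039))
c=cap('top');k=390/72
for z in(.042,.032):
  print(ray(c,(195+.5)/k-.5+241,(196+.5)/k-.5+115,z), r.observe()['t'])
```

```text
(array([0.59088307, 0.25620328]), np.float64(0.08165359471680636), np.float64(65.51247576011238), 16, np.float64(-0.007149977408280883))
(array([0.59173994, 0.25638793]), np.float64(0.08324767842620359), np.float64(57.08438868554019), 27, np.float64(-0.007281447222641235))
(array([0.59235552, 0.25656809]), np.float64(0.08465006994000979), np.float64(47.52628575146397), 75, np.float64(-0.007710719835851809))
[0.58712398 0.25421462 0.042     ] 0.35
[0.58996461 0.25499454 0.032     ] 0.35
```

Request:
move_arm:
  moves:
    - [0.017, 0.047, 0, 0, 0, 0.4]
    - [0.017, 0.047, 0, 0, 0, 0.4]
    - [0.017, 0.047, 0, 0, 0, 0.4]
    - [0.017, 0.047, 0, 0, 0, 0.4]
    - [0.017, 0.047, 0, 0, 0, 0.4]
  claw: 0.4

```text
t: 0.98
tool_pos: [0.3711, -0.3751, 0.2228]
tool_rot: [0.924, -0.381, 0.0, 0.0]
contact_force: [0.0, -1.0, 0.5]
grip_width: 0.518
```

Request:
move_arm:
  moves:
    - [0.017, 0.047, 0, 0, 0, 0.4]
    - [0.017, 0.047, 0, 0, 0, 0.4]
    - [0.017, 0.047, 0, 0, 0, 0.4]
    - [0.017, 0.047, 0, 0, 0, 0.4]
    - [0.017, 0.047, 0, 0, 0, 0.4]

```text
t: 1.6
tool_pos: [0.456, -0.1402, 0.2229]
tool_rot: [0.977, -0.215, 0.001, 0.0]
contact_force: [-0.3, 0.3, -0.3]
grip_width: 0.402
```

Request:
move_arm:
  moves:
    - [0.017, 0.047, 0, 0, 0, 0]
    - [0.017, 0.047, 0, 0, 0, 0]
    - [0.017, 0.047, 0, 0, 0, 0]
    - [0.017, 0.047, 0, 0, 0, 0]
    - [0.017, 0.047, 0, 0, 0, 0]

```text
t: 2.22
tool_pos: [0.5411, 0.0947, 0.2228]
tool_rot: [0.976, -0.216, 0.0, 0.0]
contact_force: [0.9, 0.1, -0.5]
grip_width: 0.4
```

Request:
move_arm:
  moves:
    - [0.0155, 0.0485, 0, 0, 0, 0]
    - [0.0155, 0.0485, 0, 0, 0, 0]
    - [0.0155, 0.0485, 0, 0, 0, 0]
    - [0.0155, 0.0485, 0, 0, 0, 0]
    - [0, 0, -0.04, 0, 0, 0]

```text
t: 2.85
tool_pos: [0.6037, 0.2946, 0.1853]
tool_rot: [0.977, -0.213, 0.002, -0.004]
contact_force: [0.0, -0.7, -0.2]
grip_width: 0.399
```

Request:
move_arm:
  moves:
    - [0, 0, -0.04, 0, 0, 0]
    - [0, 0, -0.04, 0, 0, 0]
    - [0, 0, -0.04, 0, 0, 0]
    - [0, 0, 0, 0, 0, 0]

```text
t: 3.35
tool_pos: [0.6005, 0.2857, 0.0592]
tool_rot: [0.976, -0.216, -0.003, 0.002]
contact_force: [0.5, 0.3, 0.3]
grip_width: 0.397
```

```bash
cat > v.py <<'E'
import sys
from h import *
tag=sys.argv[1]
L=[]
for n,(x0,y0,x1,y1) in (('top',(225,90,445,230)),('side',(210,90,390,250))):
    c=cap(n);i=c['image'][y0:y1,x0:x1,::-1];k=400/(x1-x0)
    i=cv2.resize(i,None,fx=k,fy=k,interpolation=cv2.INTER_CUBIC);i=cv2.copyMakeBorder(i,0,400-i.shape[0],0,0,cv2.BORDER_CONSTANT) if i.shape[0]<400 else i[:400]
    L.append(cv2.convertScaleAbs(i,alpha=1.4))
cv2.imwrite(f'pics/v{tag}.png',np.hstack(L))
E
python3 v.py a
```

```text
(no output)
```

View pics/va.png

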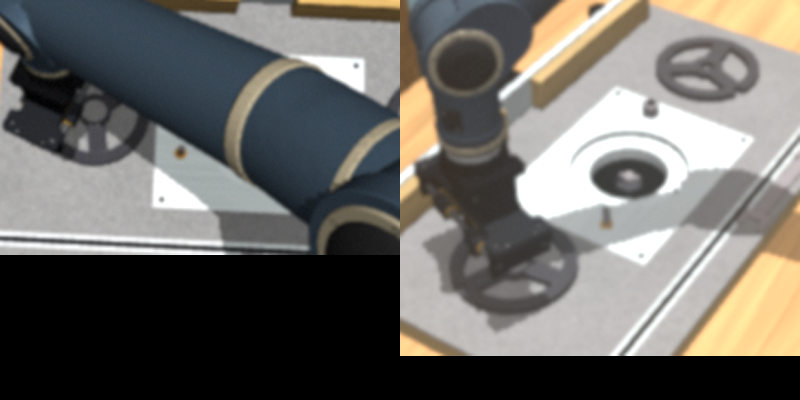

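Request:
move_arm:
  moves:
    - [0.002, 0.002, -0.012, 0, 0, 0]
    - [0, 0, 0, 0, 0, 0]
    - [0, 0, 0, 0, 0, 0]

```text
t: 3.82
tool_pos: [0.6049, 0.2896, 0.0512]
tool_rot: [0.976, -0.216, 0.0, -0.0]
contact_force: [-0.4, 0.3, 0.0]
grip_width: 0.397
```

Request:
move_arm:
  moves:
    - [0, 0, -0.006, 0, 0, 0]
    - [0, 0, -0.004, 0, 0, 0]
    - [0, 0, 0, 0, 0, 0]

```text
t: 4.2
tool_pos: [0.6043, 0.2891, 0.04]
tool_rot: [0.976, -0.216, -0.0, 0.0]
contact_force: [-0.8, 0.1, 0.4]
grip_width: 0.4
```

Request:
move_arm:
  moves:
    - [0, 0, -0.002, 0, 0, 0]
    - [0, 0, -0.002, 0, 0, 0]
    - [0, 0, 0, 0, 0, 0]

```text
t: 4.58
tool_pos: [0.6045, 0.2893, 0.0364]
tool_rot: [0.976, -0.216, -0.0, 0.0]
contact_force: [-0.2, -0.3, -0.4]
grip_width: 0.4
```

Request:
move_arm:
  moves:
    - [0, 0, 0, 0, 0, 0]
    - [0, 0, 0, 0, 0, 0]
    - [0, 0, 0, 0, 0, 0]
  claw: 0.33

```text
t: 4.95
tool_pos: [0.6048, 0.2894, 0.0367]
tool_rot: [0.976, -0.216, 0.0, -0.0]
contact_force: [0.7, -0.6, -0.7]
grip_width: 0.332
```

```bash
python3 v.py b; python3 -c "
from h import *
o=r.observe();print(o['tool_pos'],o['contact_force'],o['torque'],o['grip_width'])"
```

```text
[0.60479625 0.28933042 0.0366738 ] [ 0.35659921 -0.85465314  1.333121  ] [-0.0650808  -0.18681237  0.03756934] 0.33227145528347496
```

View pics/vb.png

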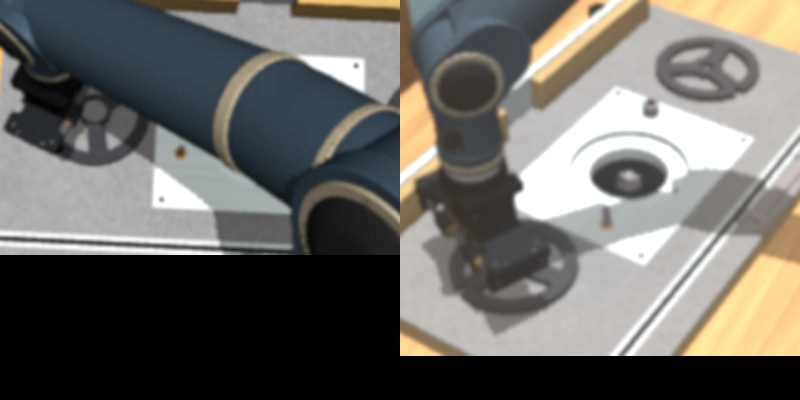

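```bash
python3 -c "
import numpy as np
O=np.array([.560,.016]);a=np.radians(-3.06);R=np.array([[np.cos(a),-np.sin(a)],[np.sin(a),np.cos(a)]])
W=[(None,65.5)]+[((.016,.239),65.5+16.9*i) for i in range(1,6)]+[((.040,.200),150),((.060,.160),150),((.060,.1),150),((.035,.05),150),((.012,.032),150),((0,.02),150),((0,0),150)]
p=None
for c,f in W:
  C=np.array([.589,.255]) if c is None else O+R@np.array(c)
  t=C+.037*np.array([np.cos(np.radians(f)),np.sin(np.radians(f))])
  print(c,f,C.round(4),t.round(4),None if p is None else (t-p).round(4)); p=t
"
```

```text
None 65.5 [0.589 0.255] [0.6043 0.2887] None
(0.016, 0.239) 82.4 [0.5887 0.2538] [0.5936 0.2905] [-0.0107  0.0018]
(0.016, 0.239) 99.3 [0.5887 0.2538] [0.5828 0.2903] [-0.0109 -0.0002]
(0.016, 0.239) 116.19999999999999 [0.5887 0.2538] [0.5724 0.287 ] [-0.0104 -0.0033]
(0.016, 0.239) 133.1 [0.5887 0.2538] [0.5635 0.2808] [-0.0089 -0.0062]
(0.016, 0.239) 150.0 [0.5887 0.2538] [0.5567 0.2723] [-0.0068 -0.0085]
(0.04, 0.2) 150 [0.6106 0.2136] [0.5786 0.2321] [ 0.0219 -0.0402]
(0.06, 0.16) 150 [0.6285 0.1726] [0.5964 0.1911] [ 0.0178 -0.041 ]
(0.06, 0.1) 150 [0.6253 0.1127] [0.5932 0.1312] [-0.0032 -0.0599]
(0.035, 0.05) 150 [0.5976 0.0641] [0.5656 0.0826] [-0.0276 -0.0486]
(0.012, 0.032) 150 [0.5737 0.0473] [0.5416 0.0658] [-0.0239 -0.0167]
(0, 0.02) 150 [0.5611 0.036 ] [0.529  0.0545] [-0.0126 -0.0113]
(0, 0) 150 [0.56  0.016] [0.528  0.0345] [-0.0011 -0.02  ]
```

Request:
move_arm:
  moves:
    - [-0.005, 0.001, 0, 0, 0, 0.85]
    - [-0.0055, 0.0005, 0, 0, 0, 0.85]
    - [-0.0055, 0, 0, 0, 0, 0.85]
    - [-0.0055, 0, 0, 0, 0, 0.85]
    - [0, 0, 0, 0, 0, 0]
  claw: 0.32

```text
t: 5.68
tool_pos: [0.5826, 0.2909, 0.0364]
tool_rot: [0.997, 0.078, -0.0, -0.0]
contact_force: [-1.3, 0.1, 0.0]
grip_width: 0.322
```

```bash
python3 v.py c
```

```text
(no output)
```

View pics/vc.png

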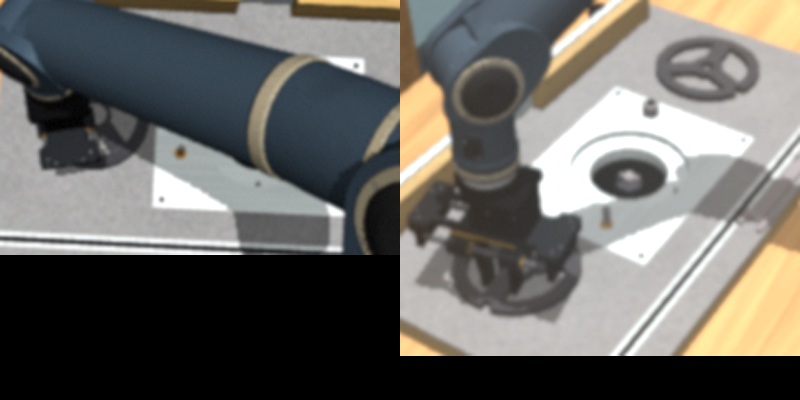

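The ring turns with the fingers (notch now at (487,300) in the crop). Continuing.

Request:
move_arm:
  moves:
    - [-0.0055, -0.0015, 0, 0, 0, 0.85]
    - [-0.005, -0.002, 0, 0, 0, 0.85]
    - [-0.0045, -0.003, 0, 0, 0, 0.85]
    - [-0.0045, -0.0035, 0, 0, 0, 0.85]
    - [0, 0, 0, 0, 0, 0]

```text
t: 6.4
tool_pos: [0.5637, 0.2804, 0.0364]
tool_rot: [0.931, 0.365, -0.0, 0.0]
contact_force: [-0.5, -0.3, 0.9]
grip_width: 0.324
```

Request:
move_arm:
  moves:
    - [-0.0035, -0.004, 0, 0, 0, 0.85]
    - [-0.0035, -0.0045, 0, 0, 0, 0.85]
    - [0, 0, 0, 0, 0, 0]
    - [0.007, -0.0135, 0, 0, 0, 0]
    - [0.007, -0.0135, 0, 0, 0, 0]

```text
t: 7.02
tool_pos: [0.5716, 0.2445, 0.0367]
tool_rot: [0.866, 0.499, 0.0, 0.0]
contact_force: [-0.3, 0.6, -0.1]
grip_width: 0.316
```

Request:
move_arm:
  moves:
    - [0.0075, -0.0135, 0, 0, 0, 0]
    - [0.006, -0.0135, 0, 0, 0, 0]
    - [0.006, -0.0135, 0, 0, 0, 0]
    - [0.006, -0.0135, 0, 0, 0, 0]
    - [0, 0, 0, 0, 0, 0]

```text
t: 7.65
tool_pos: [0.5969, 0.1891, 0.0362]
tool_rot: [0.867, 0.499, -0.0, 0.001]
contact_force: [-0.5, -0.6, -0.8]
grip_width: 0.319
```

```bash
python3 v.py d
```

```text
(no output)
```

View pics/vd.png

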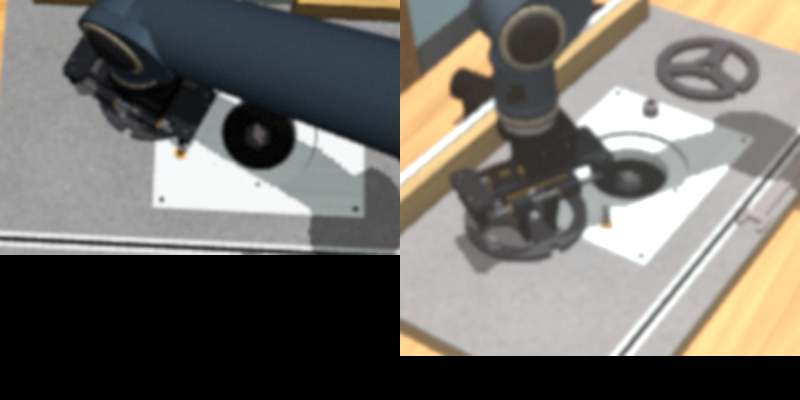

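Run:
```python
from h import *
s=cap('side');print(proj(s,(.6285,.1726,.042)),ray(s,266.7,186.8,.042))
i=s['image'].copy()
O=np.array([.6285,.1726])
for t in np.arange(0,360,15):
    a=np.radians(t);u,v=proj(s,(*(O+.08*np.array([np.cos(a),np.sin(a)])),.042));cv2.circle(i,(int(u+.5),int(v+.5)),0,(255,0,0),-1)
i=i[140:230,210:320,::-1];cv2.imwrite('pics/e.png',cv2.convertScaleAbs(cv2.resize(i,None,fx=7,fy=6,interpolation=cv2.INTER_CUBIC),alpha=1.6))
```

```text
[265.85736327 185.64294655] [0.6236442  0.17556187 0.042     ]
```

View pics/e.png

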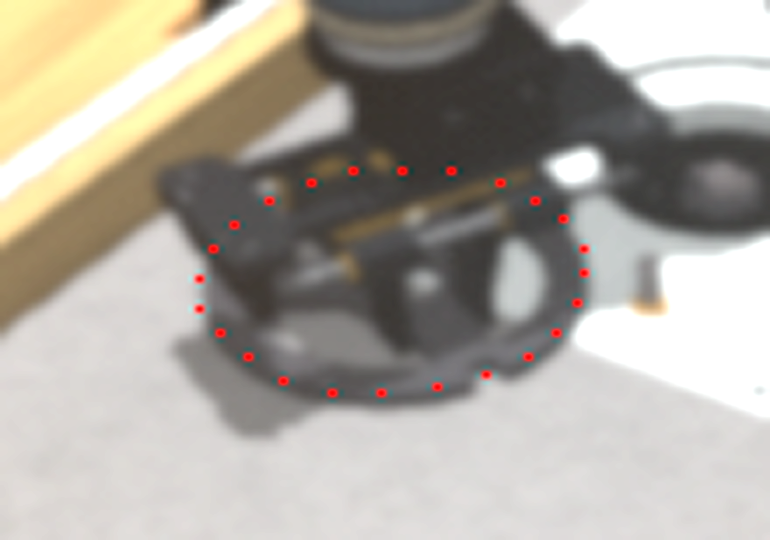

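Request:
move_arm:
  moves:
    - [0.002, -0.012, 0, 0, 0, 0]
    - [0.001, -0.012, 0, 0, 0, 0]
    - [0, -0.012, 0, 0, 0, 0]
    - [-0.001, -0.012, 0, 0, 0, 0]
    - [-0.001, -0.012, 0, 0, 0, 0]

```text
t: 8.43
tool_pos: [0.597, 0.1303, 0.0366]
tool_rot: [0.866, 0.5, 0.0, 0.0]
contact_force: [-0.8, 0.7, -0.2]
grip_width: 0.32
```

Request:
move_arm:
  moves:
    - [-0.0055, -0.0095, 0, 0, 0, 0]
    - [-0.0055, -0.0095, 0, 0, 0, 0]
    - [-0.0055, -0.0095, 0, 0, 0, 0]
    - [-0.0055, -0.0095, 0, 0, 0, 0]
    - [0, 0, 0, 0, 0, 0]

```text
t: 9.05
tool_pos: [0.5745, 0.0919, 0.0363]
tool_rot: [0.866, 0.5, -0.001, 0.0]
contact_force: [-0.6, 0.4, 0.7]
grip_width: 0.324
```

```bash
python3 v.py f
```

```text
(no output)
```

View pics/vf.png

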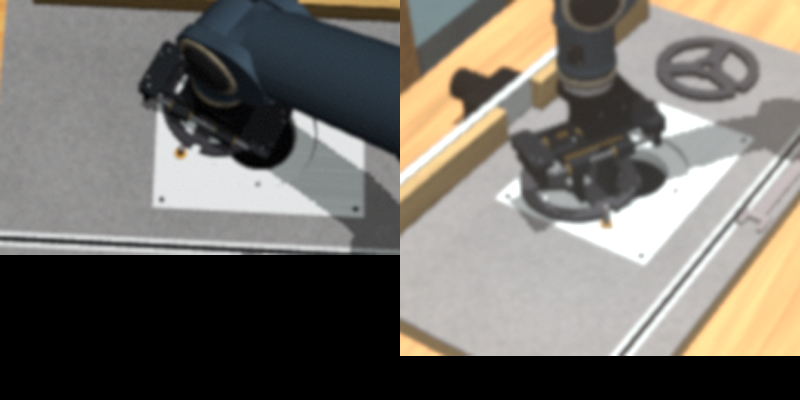

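```bash
cat > ov.py <<'E'
import sys
from h import *
tag=sys.argv[1];O=np.array([float(sys.argv[2]),float(sys.argv[3])]);z=float(sys.argv[4])
L=[]
for n,(x0,y0,w,h) in (('top',(295,95,110,110)),('side',(255,120,120,110))):
    c=cap(n);k=6 if n=='top' else 6; k=3.6
    i=cv2.resize(c['image'],None,fx=k,fy=k,interpolation=cv2.INTER_CUBIC)
    i=cv2.convertScaleAbs(i,alpha=1.4)
    def dot(p,col):
        u,v=proj(c,p);cv2.circle(i,(int((u+.5)*k),int((v+.5)*k)),1,col,-1)
    for t in np.arange(0,360,12):
        a=np.radians(t);dot((*(O+.08*np.array([np.cos(a),np.sin(a)])),z),(255,0,0))
        dot((*(np.array([.560,.016])+.08175*np.array([np.cos(a),np.sin(a)])),.032),(0,120,255))
    L.append(i[int(y0*k):int((y0+h)*k),int(x0*k):int((x0+w)*k),::-1])
cv2.imwrite(f'pics/o{tag}.png',np.hstack(L)); print(np.hstack(L).shape)
E
python3 ov.py 1 .605 .0734 .042
```

```text
(396, 828, 3)
```

View pics/o1.png

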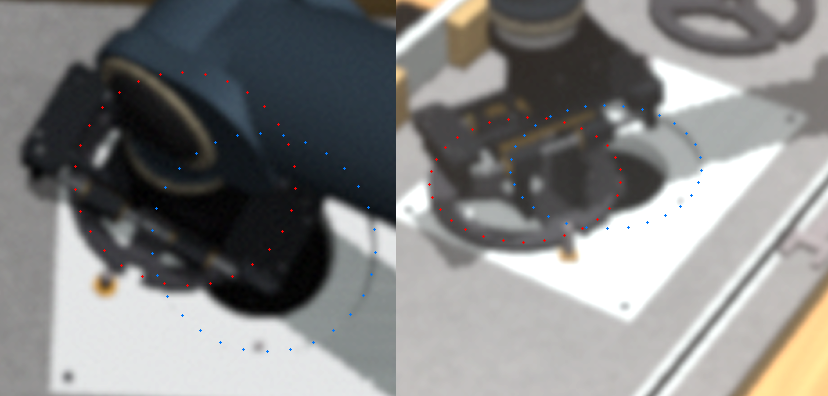

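Request:
move_arm:
  moves:
    - [-0.001, -0.008, 0, 0, 0, 0]
    - [-0.002, -0.008, 0, 0, 0, 0]
    - [-0.007, -0.004, 0, 0, 0, 0]
    - [-0.007, -0.004, 0, 0, 0, 0]
    - [0, 0, 0, 0, 0, 0]

```text
t: 9.88
tool_pos: [0.557, 0.0687, 0.0364]
tool_rot: [0.866, 0.5, -0.001, 0.0]
contact_force: [-0.5, -0.4, 0.2]
grip_width: 0.322
```

```bash
python3 ov.py 2 .586 .0490 .042
```

```text
(396, 828, 3)
```

View pics/o2.png

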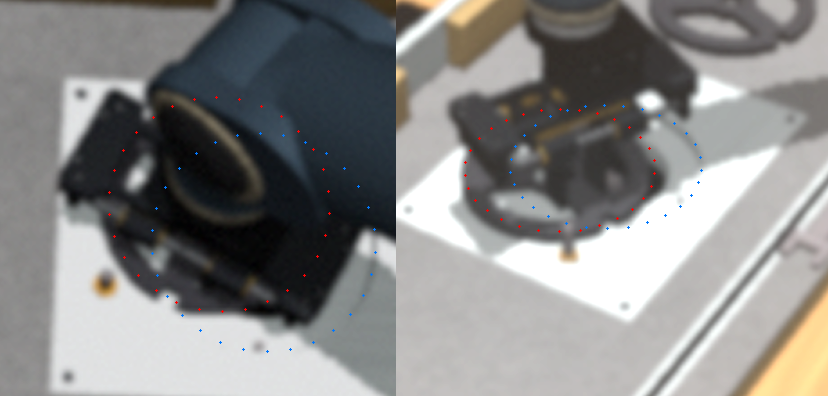

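Request:
move_arm:
  moves:
    - [-0.006, -0.004, 0, 0, 0, 0]
    - [-0.006, -0.004, 0, 0, 0, 0]
    - [-0.006, -0.003, 0, 0, 0, 0]
    - [-0.005, -0.002, 0, 0, 0, 0]
    - [0, 0, 0, 0, 0, 0]

```text
t: 10.6
tool_pos: [0.5344, 0.0559, 0.0365]
tool_rot: [0.866, 0.5, -0.001, 0.0]
contact_force: [0.6, 0.1, 0.6]
grip_width: 0.324
```

```bash
python3 ov.py 3 .562 .037 .042
```

```text
(396, 828, 3)
```

View pics/o3.png

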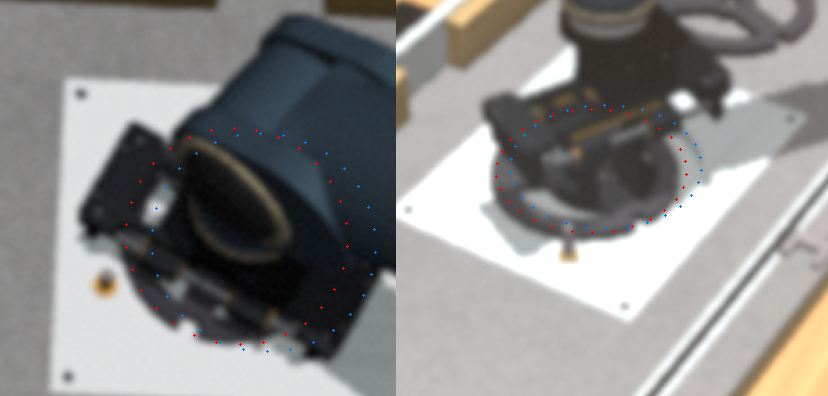

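Request:
move_arm:
  moves:
    - [0, -0.004, 0, 0, 0, 0]
    - [0, -0.004, 0, 0, 0, 0]
    - [0, -0.004, 0, 0, 0, 0]
    - [0, 0, 0, 0, 0, 0]

```text
t: 11.2
tool_pos: [0.5351, 0.0435, 0.0364]
tool_rot: [0.866, 0.5, -0.0, 0.0]
contact_force: [-1.3, -0.7, -0.4]
grip_width: 0.319
```

Request:
move_arm:
  moves:
    - [0, -0.003, 0, 0, 0, 0]
    - [0, -0.003, 0, 0, 0, 0]
    - [0, 0, 0, 0, 0, 0]

```text
t: 11.58
tool_pos: [0.5349, 0.0378, 0.0364]
tool_rot: [0.866, 0.5, -0.0, 0.0]
contact_force: [-0.7, -0.6, -1.0]
grip_width: 0.322
```

```bash
python3 ov.py 4 .562 .019 .042
```

```text
(396, 828, 3)
```

View pics/o4.png

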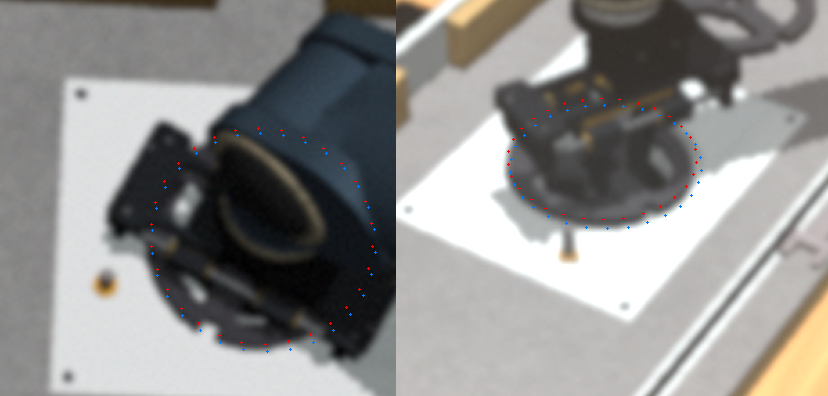

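Request:
move_arm:
  moves:
    - [-0.0005, -0.002, 0, 0, 0, 0]
    - [-0.0005, -0.002, 0, 0, 0, 0]
    - [0, 0, 0, 0, 0, 0]

```text
t: 12.05
tool_pos: [0.5341, 0.0341, 0.0365]
tool_rot: [0.866, 0.5, -0.0, 0.0]
contact_force: [0.5, -1.2, -0.6]
grip_width: 0.323
```

```bash
python3 ov.py 5 .560 .016 .038
```

```text
(396, 828, 3)
```

View pics/o5.png

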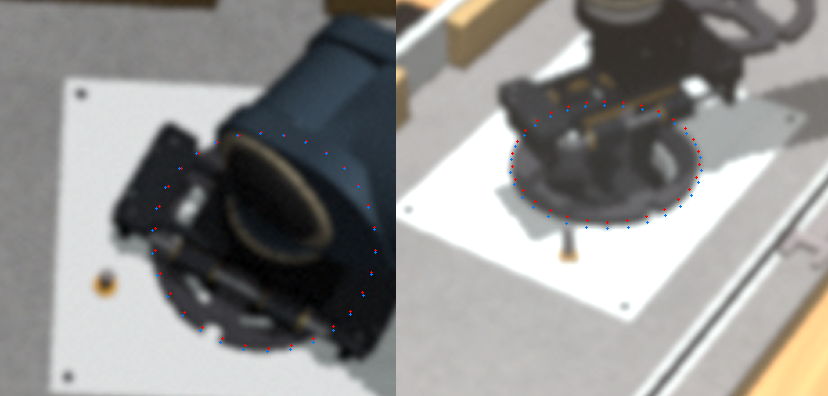

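Request:
move_arm:
  moves:
    - [0, 0, -0.004, 0, 0, 0]
    - [0, 0, -0.004, 0, 0, 0]
    - [0, 0, 0, 0, 0, 0]

```text
t: 12.52
tool_pos: [0.5338, 0.0344, 0.0281]
tool_rot: [0.866, 0.5, -0.0, -0.0]
contact_force: [-0.5, -0.8, -0.3]
grip_width: 0.318
```

Request:
move_arm:
  moves:
    - [-0.0025, -0.0045, 0, 0, 0, 0.8]
    - [0, 0, 0, 0, 0, 0]

```text
t: 12.78
tool_pos: [0.5316, 0.0297, 0.0284]
tool_rot: [0.829, 0.559, 0.0, -0.0]
contact_force: [-0.8, -0.8, -0.1]
grip_width: 0.321
```

```bash
python3 ov.py 6 .560 .016 .036
```

```text
(396, 828, 3)
```

View pics/o6.png

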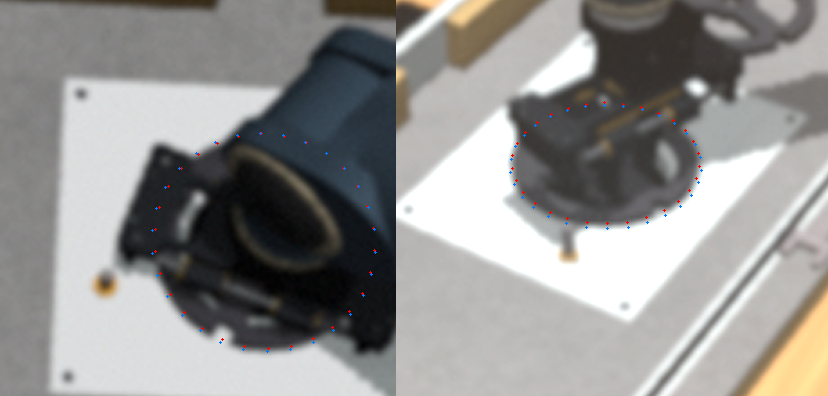

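Request:
move_arm:
  moves:
    - [-0.0017, -0.0041, 0, 0, 0, 0.8]
    - [0, 0, 0, 0, 0, 0]
    - [-0.001, -0.003, 0, 0, 0, 0.5]
    - [0, 0, 0, 0, 0, 0]

```text
t: 13.38
tool_pos: [0.529, 0.0228, 0.0286]
tool_rot: [0.761, 0.648, 0.0, -0.0]
contact_force: [-0.3, -1.0, -0.9]
grip_width: 0.321
```

```bash
python3 ov.py 7 .560 .016 .036
```

```text
(396, 828, 3)
```

View pics/o7.png

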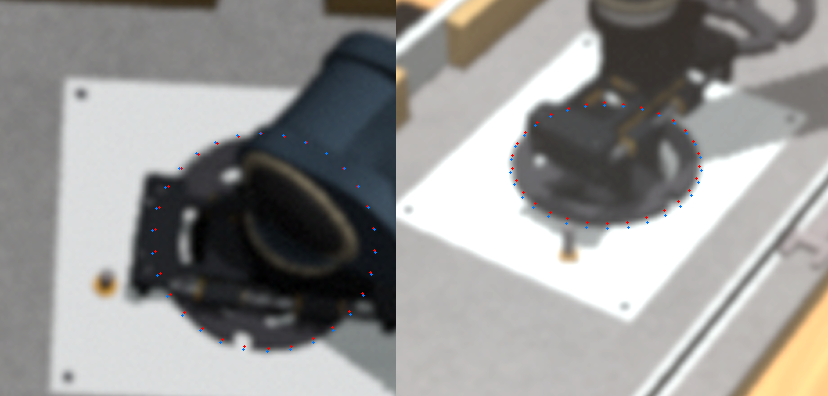

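Request:
move_arm:
  moves:
    - [-0.0003, -0.002, 0, 0, 0, 0.35]
    - [0, 0, 0, 0, 0, 0]
    - [0, -0.002, 0, 0, 0, 0.35]
    - [0, 0, 0, 0, 0, 0]

```text
t: 13.98
tool_pos: [0.5286, 0.0188, 0.0285]
tool_rot: [0.72, 0.694, -0.0, -0.0]
contact_force: [-0.2, 0.5, 0.1]
grip_width: 0.322
```

```bash
python3 ov.py 8 .560 .016 .032
```

```text
(396, 828, 3)
```

View pics/o8.png

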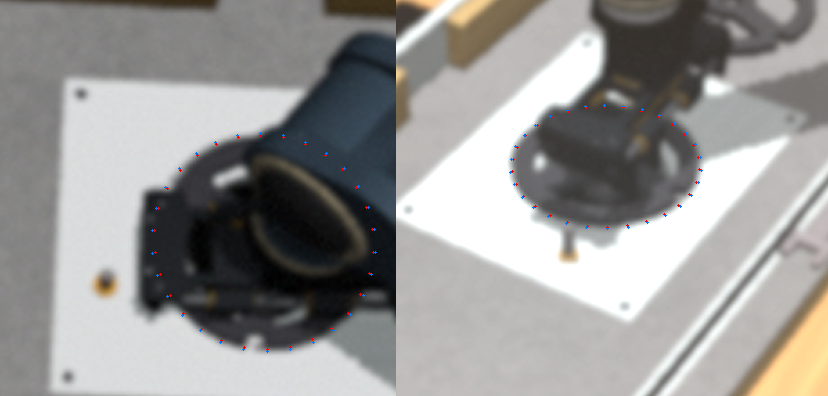

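Request:
move_arm:
  moves:
    - [0, -0.001, 0, 0, 0, 0.2]
    - [0, 0, 0, 0, 0, 0]
    - [0, -0.001, 0, 0, 0, 0.2]
    - [0, 0, 0, 0, 0, 0]

```text
t: 14.58
tool_pos: [0.5286, 0.0166, 0.0285]
tool_rot: [0.694, 0.72, 0.0, -0.0]
contact_force: [0.3, -0.1, 0.9]
grip_width: 0.319
```

```bash
python3 ov.py 9 .560 .016 .032;  python3 -c "
from h import *
o=r.observe();print(o['contact_force'],o['torque'])"
```

```text
(396, 828, 3)
[0.15189202 0.52543625 0.28510365] [ 0.05806877 -0.13422117  0.00408674]
```

View pics/o9.png

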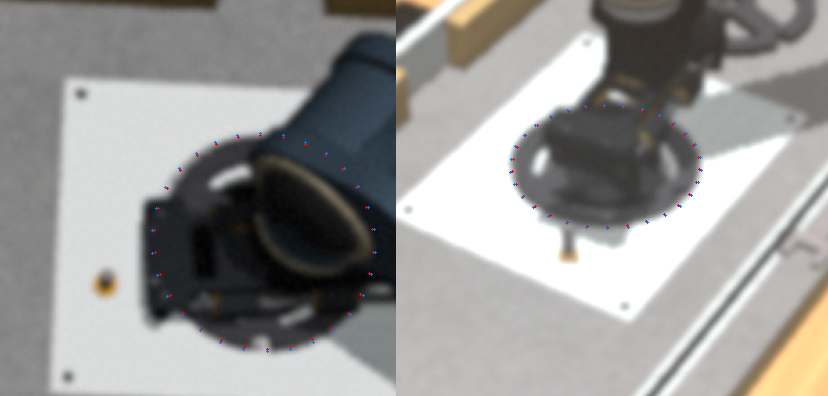

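```bash
cat > z.py <<'E'
import sys
from h import *
L=[]
for n,p,w in (('top',(.4846,.020,.032),18),('side',(.560,.016,.032),34)):
    c=cap(n);u,v=proj(c,p).round().astype(int)
    i=cv2.resize(c['image'][v-w:v+w,u-w:u+w,::-1],(400,400),interpolation=cv2.INTER_CUBIC);L.append(cv2.convertScaleAbs(i,alpha=1.8))
cv2.imwrite(f'pics/z{sys.argv[1]}.png',np.hstack(L))
E
python3 z.py 1
```

```text
(no output)
```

View pics/z1.png

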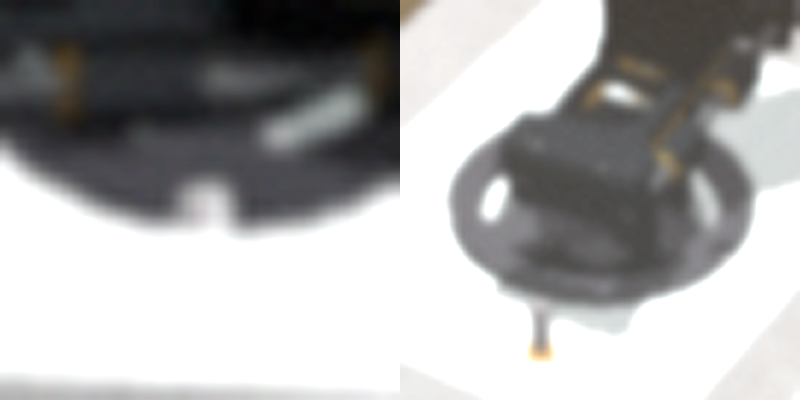

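Request:
move_arm:
  moves:
    - [0, 0.0008, 0, 0, 0, -0.15]
    - [0, 0, 0, 0, 0, 0]
    - [0, 0, 0.004, 0, 0, 0]
    - [0, 0, 0.01, 0, 0, 0]
    - [0, 0, 0.03, 0, 0, 0]

```text
t: 15.4
tool_pos: [0.5277, 0.0175, 0.0726]
tool_rot: [0.704, 0.71, -0.001, -0.001]
contact_force: [-0.1, -0.3, 0.6]
grip_width: 0.321
```

Request:
move_arm:
  moves:
    - [-0.01, 0.02, 0.05, 0, 0, 0]
    - [-0.01, 0.05, 0.03, 0, 0, 0]
    - [-0.01, 0.06, 0, 0, 0, 0]
    - [-0.01, 0.06, 0, 0, 0, 0]
    - [0, 0.06, 0, 0, 0, 0]

```text
t: 16.02
tool_pos: [0.488, 0.2693, 0.1536]
tool_rot: [0.704, 0.71, 0.0, 0.001]
contact_force: [1.0, 0.9, -0.8]
grip_width: 0.318
```

Request:
move_arm:
  moves:
    - [0, 0.06, 0, 0, 0, 0]
    - [0, 0.06, 0, 0, 0, 0]
    - [-0.01, 0.05, 0, 0, 0, 0]
    - [-0.01, 0.03, 0, 0, 0, 0]
    - [0, 0, 0, 0, 0, 0]

```text
t: 16.65
tool_pos: [0.4658, 0.4709, 0.1536]
tool_rot: [0.702, 0.712, 0.001, -0.001]
contact_force: [0.5, -0.6, 0.7]
grip_width: 0.32
```

```bash
python3 ov.py 10 .560 .016 .032;python3 z.py 2
```

```text
(396, 828, 3)
```

View pics/o10.png

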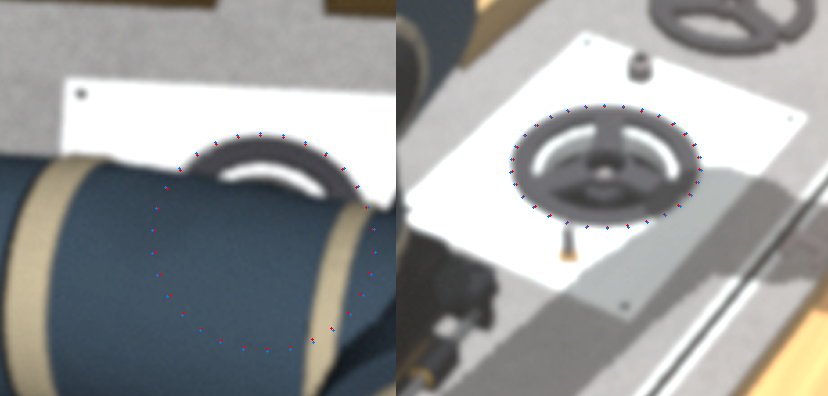

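View pics/z2.png

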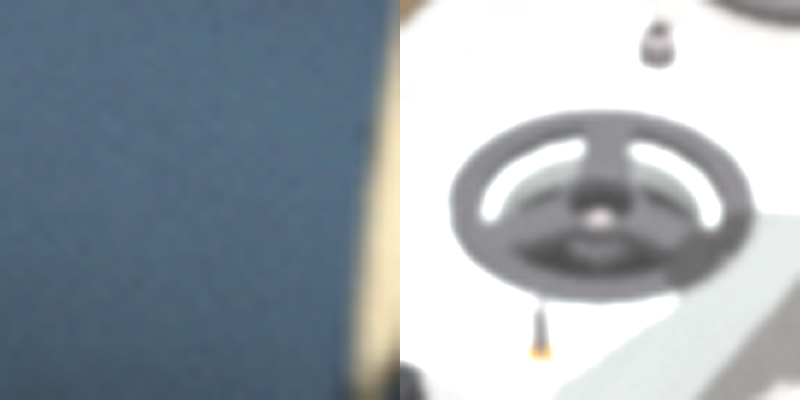

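Request:
move_arm:
  moves:
    - [0.005, -0.02, 0.05, 0, 0, 0]
    - [0.005, -0.05, 0.03, 0, 0, 0]
    - [0, -0.06, 0, 0, 0, 0]
    - [0, -0.06, 0, 0, 0, 0]
    - [0, -0.06, 0, 0, 0, 0]

```text
t: 17.48
tool_pos: [0.479, 0.2139, 0.2325]
tool_rot: [0.705, 0.709, -0.0, 0.001]
contact_force: [0.7, 0.2, -0.3]
grip_width: 0.322
```

Request:
move_arm:
  moves:
    - [0, -0.06, 0, 0, 0, -0.5]
    - [0, -0.06, 0, 0, 0, -0.5]
    - [0, -0.06, 0, 0, 0, -0.5]
    - [0, -0.06, 0, 0, 0, -0.5]
    - [0, -0.06, 0, 0, 0, -0.5]

```text
t: 18.1
tool_pos: [0.4777, -0.0859, 0.2329]
tool_rot: [0.842, 0.539, -0.0, 0.001]
contact_force: [0.7, -0.7, 0.2]
grip_width: 0.317
```

Request:
move_arm:
  moves:
    - [0, -0.06, 0, 0, 0, -0.5]
    - [0, -0.06, 0, 0, 0, -0.5]
    - [0, -0.06, 0, 0, 0, -0.5]
    - [-0.01, -0.06, 0, 0, 0, -0.5]
    - [-0.01, -0.06, 0, 0, 0, -0.5]

```text
t: 18.73
tool_pos: [0.4567, -0.3855, 0.2328]
tool_rot: [0.939, 0.344, -0.0, 0.0]
contact_force: [1.0, 0.7, 0.7]
grip_width: 0.32
```

Request:
move_arm:
  moves:
    - [-0.03, -0.05, 0, 0, 0, -0.5]
    - [-0.03, -0.05, 0, 0, 0, -0.5]
    - [-0.03, -0.05, 0, 0, 0, -0.5]
    - [-0.03, -0.04, 0, 0, 0, -0.5]
    - [0, 0, 0, 0, 0, 0]

```text
t: 19.35
tool_pos: [0.3319, -0.5777, 0.2316]
tool_rot: [0.985, 0.172, -0.002, 0.0]
contact_force: [0.7, 0.3, -0.0]
grip_width: 0.317
```

```bash
python3 ov.py 11 .560 .016 .032;python3 z.py 3; python3 -c "
from meas import *
c=cap('top','top3.png');cap('side','side3.png')
for t in (55,65,75): print(ringmeas(c,(330,125,404,200),z=.032,thr=t))
print(proj(c,(.4846,.02,.032)))"
```

```text
(396, 828, 3)
(array([0.55886779, 0.01537322]), np.float64(0.07798078867245503), np.float64(174.94076493418262), 38, np.float64(-0.010003358452089411))
(array([0.55890397, 0.01540325]), np.float64(0.0787875511713234), np.float64(175.1730065059702), 35, np.float64(-0.009839086120694299))
(array([0.55893514, 0.01542344]), np.float64(0.07949216719961524), np.float64(175.25515822300176), 31, np.float64(-0.009636645517767287))
[367.14889866 189.86441718]
```

View pics/o11.png

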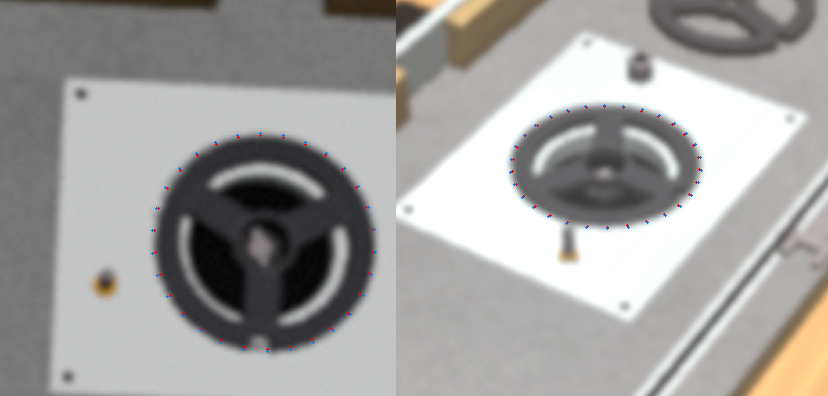

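View pics/z3.png

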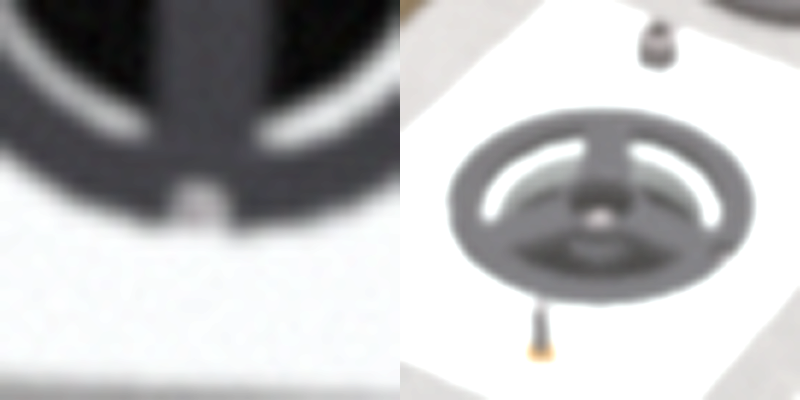

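Run:
```python
from meas import *
s=cap('side')
for t in (110,125): print(ringmeas(s,(390//1-110,140,460-55,190),z=.032,thr=t))
u=proj(s,(.4846,.02,.032));print(u)
x,y=u.round().astype(int)
i=s['image'];u0,v0=proj(s,(.56,.016,.032)).round().astype(int)
a=cv2.resize(i[v0-24:v0+24,u0-32:u0+32,::-1],(768,576),interpolation=cv2.INTER_CUBIC)
cv2.imwrite('pics/y.png',cv2.convertScaleAbs(a,alpha=1.1))
```

```text
(array([0.56123492, 0.01548328]), np.float64(0.07891078526252704), None, 0, np.float64(-0.001177303777082056))
(array([0.56128245, 0.01526841]), np.float64(0.08025733388489782), None, 0, np.float64(-0.0012303371280116965))
[334.05591288 173.80823469]
```

View pics/y.png

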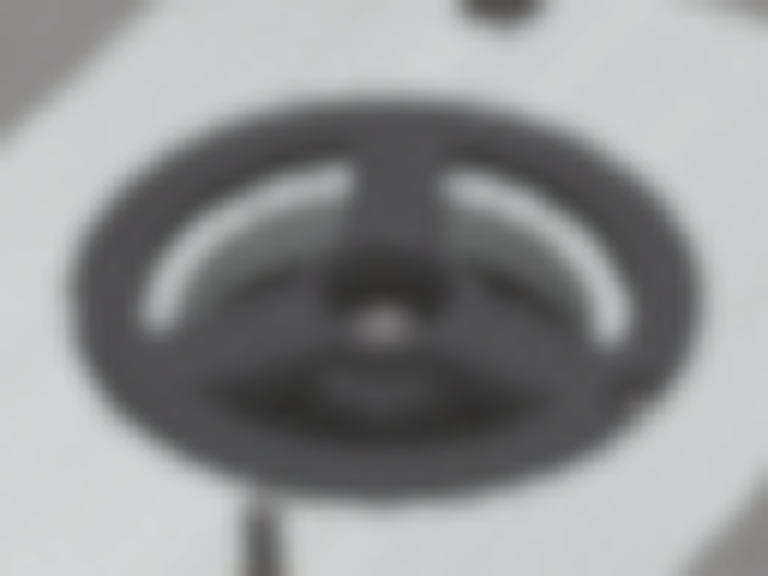

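View pics/top3.png

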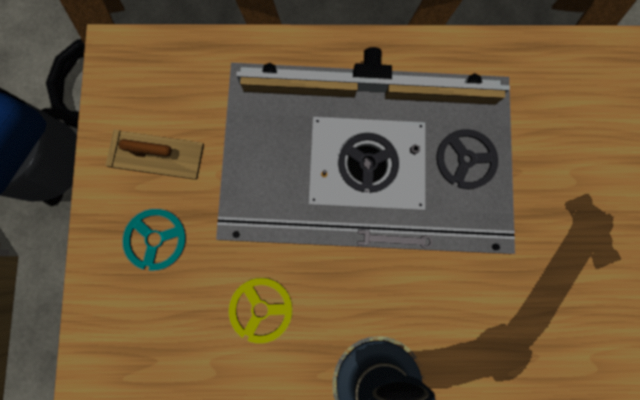

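```bash
python3 -c "
from h import *
print(workorder.close_job(), r.observe()['t'])"
```

```text
the job is handed in; nothing more can be done
the job is handed in; nothing more can be done
```

The wide-bore ring is in the opening with its notch over the locating pin, and as far as the pictures show it is flush and level. I handed the job in shortly after 19.4 s on the robot clock.

**What I did:**
- **Choosing the ring:** the left black ring had the wide bore, at 0.23 of its diameter against 0.225 expected.
- **Sliding it:** the part-closed fingers straddled the notch spoke without gripping, so the ring was never lifted. I turned it most of the way where it lay, then slid it round the guide pin and into the opening from the side.
- **Seating it:** in the recess I turned it about 30° further until the notch reached the pin, then withdrew the arm.

**Last checks:**
- **Centre:** the ring's outline, taken at table-top height, fits a circle to within about 1.2 mm. Its centre is within 1 mm of the plate centre in each camera view.
- **Notch:** it points at 175°, the same as the pin seen from above. The plate screws suggest 177°, which is within the notch's play.
- **Level:** the pin shows inside the notch, and no part of the rim stands proud in the side view. That is a judgement from the pictures, since there was no direct height measurement.
- **Forces and other parts:** reported forces were about 1 N throughout, and the fingertips stayed above 28 mm while the cutter top is at 18 mm. In the last top picture the narrow ring, nut, spanner, push block and coloured look-alikes look unmoved. I judged that by eye and did not measure them.

**Disagreement:** the two cameras differed by about 2 mm, which is within their stated calibration.

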